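Two level packings and a strip across them

ROBOT

A 6-joint arm with a two-finger parallel gripper is mounted at the origin on the work surface; the furniture and walls round the work are solid. World frame = base frame: x ahead of the robot, y to its left, z up, the work surface at z = 0. Lengths are in mm, angles in rad, forces in N, time in s.
With the tool pointing down it reaches from about 350 to 875 mm from the base axis. Payload 4.2 kg.
Tool frame: the origin (TCP) lies midway between the tips of the shut fingers; the grasp point (between the pads) lies r.grasp_offset behind it (r.grasp_offset is the distance from the TCP to the grasp point, in mm); z points along the fingers, y is the direction in which the jaws open and shut (so a half turn about z gives the same grasp; the last joint's range is limited). The gripper opens to 85 mm and grips with 20 to 120 N. Pads are 22 mm wide; open, the fingers measure 114 mm over their backs; the gripper's body (76 mm by 85 mm) begins 54 mm behind the grasp point. The pads swing forward as they close: fully open they stand 13 mm farther back than shut.
Start: joints at [1.43, 0.385, 0.008, 0, -1.194, -0.259], TCP at [243.238, 575.703, 231.312] pointing down, gripper open.
Joint ranges: [-3.14, 3.14], [-1.21, 2.06], [-1.07, 1.41], [-3.16, 2.05], [-2.99, -0.16], [-3.1, 3.1]. Speed limits (rad/s): [2.79, 2.79, 3.14, 3.14, 3.14, 3.14].

INTERFACE

Orientations are given as a rotation vector (axis times angle).
In Python, from rig import readout, cams, job_done, r gives the robot as it stands. The module is installed in compiled form; this text tells all that it offers.
- The arm moves only by the tool drive_tool, never from a script. Its argument "rows" is a list of rows, each a list of 3 entries, a list of its own where there are three numbers: the shift along the tool's x, y, z in m, then the turn, a rotation vector about the tool's x, y, z in degrees, then the opening, from -1 (shut) to 1 (fully open), so that 0 is half open. A call has 1 to 12 rows; each row shifts and turns the commanded pose from where the row before left it, along the tool's axes as they then stand; what a row does not reach is not made up. A row lasts 1/8 s, in which the tool goes at most 62.5 mm and 10.7 degrees, less where a joint would pass 70% of its speed; a pose out of reach is approached as far as the arm can. A call with a gripper value outside its range is refused whole. The fingers move at their own pace and stop on an object; "force" is the grip in N (left out, the last holds). Time passes only in rows, so rows that do not move let the fingers close. It gives the time, the measured TCP pose, the force and the opening at its end, in the units of the state.
- readout.get_obs(): the state, without advancing time (a new reading comes with each control period).
- cams.get_image(name): name is "scene" or "top" or "wrist"; returns the picture (384x512x3 uint8, red, green, blue); there is no depth.
- cams.get_calibration(name): a dict with "mtx" (3x3 intrinsics, pixels), "R" (3x3) and "t" (3): a world point X has camera coordinates R X + t. Camera axes: x right, y down, z forward; pixel columns grow to the right and rows downward; lengths in mm; the calibration is good to about 2 mm. A picture is of the moment at which its call begins: read the wrist's pose just before it. get_calibration takes no time and is no camera call; for the wrist camera it gives the pose at the moment of the call.
- job_done(): hands the job in, once; it reports no verdict.
The state is a dict: "t": time; "q": joint angles; "joint_vel": joint speeds; "joint_torque": joint torques, N m; "ee_pos": TCP position; "ee_rot": TCP orientation; "contact_force": force on the tool from outside, world axes, zero at the start; "ft_torque": the same for the moment, N m; "opening": opening from 0.0 (shut) to 1.0 (fully open).
Only numpy, scipy, OpenCV 4.12 (cv2) and the standard library are available. Lean on these libraries where they do the work, as an engineer would, in place of code of your own. Each camera call takes 0.05 s, during which the arm holds its last target. There are 200 camera calls.

TASK

Set up a level rest for gauging the saw blade: lift the long offcut off the short one without shifting the short one beneath it and lay it on the oblong pad, then lay the short offcut lengthwise on top of it, and put the wooden test piece on the square pad, each centred and in line with what it lies on. Last of all lay the long wooden strip across the two packings as a bridge, over the middle of both and overhanging about equally at the two ends. Leave the white strip and the loose nut where they lie.

Things in the scene. Friction and masses are not known exactly. Their poses are not given: they have to be found in the camera images.
- long_offcut: long offcut: plain wooden block 120 x 50 x 22 mm (its x, y, z). Origin at the centre of its underside; x along its length, z up. At the start it lies flat crosswise on top of the short offcut, its underside 18 mm above the table.
- short_offcut: short offcut: plain wooden block 45 x 85 x 18 mm (its x, y, z). Origin at the centre of its underside; y along its length, z up. At the start it lies flat on the table under the long offcut, its ends sticking out on both sides.
- test_piece: test piece: plywood block with a pale top, 60 x 60 x 40 mm. Origin at the centre of its underside, z up. Starts flat on the table.
- wood_strip: long wooden strip: 20 x 300 x 12 mm (its x, y, z), plain wood. Origin at the centre of its underside; y along its length, z up. Starts flat on the table at the left or the right side of the work, pointing roughly away from the robot.
- pad_oblong: oblong anti-slip pad fixed to the table: black ribbed rubber, 70 x 140 x 6 mm (its x, y, z). Origin at the centre of its underside; y along its length; its top is 6 mm above the table.
- pad_square: square anti-slip pad fixed to the table: black ribbed rubber, 80 x 80 x 6 mm. Origin at the centre of its underside; x and y along its sides; its top is 6 mm above the table. It lies about 0.2 to 0.24 m from the oblong pad, centre to centre.
- white_strip: bystander, to be left alone: short white strip 20 x 170 x 8 mm (its x, y, z), lying at the side where the wooden strip is not. Origin at the centre of its underside, y along its length.
- nut: bystander, to be left alone: hexagon nut 23 x 26 x 11 mm, lying between the pile and the test piece. Origin at the centre of its underside.
Mind the look-alikes: they are no part of the job. Leave any yellow look-alike of the pad_square alone.

How it is judged:
By the outcome, as a careful person would: the job done as asked, in the order asked, and still so for the second after the job is handed in, with the robot touching nothing.
It also fails if it takes over 102 s, if anything falls off the work surface, if the arm or the gripper's body presses on something with over 40 N, if the wrist force passes 120 N, or if a joint passes its speed limit or range.

## Working session

There is one attempt and no reset: what is moved stays moved. The work goes in short steps, Python scripts to look and compute and a tool call to move; the robot and the scene stay as the last step left them, time stands still between calls to the robot, and variables do not carry over. Pictures are saved under pics/ and viewed, about 12 in all and at most 16, crops included, and the job is handed in when it is done.

Besides the shell and the picture viewer there is one more tool, called after "Call:" in YAML: its name, and indented under it one key for each argument. drive_tool: Moves the arm, as the interface text tells. Its arguments: {"type":"object","properties":{"rows":{"type":"array"},"force":{"type":"number"}},"required":["rows"]}

```bash
mkdir -p pics; ls
python3 - <<'E'
from rig import readout,cams,r
import cv2,numpy as np
np.set_printoptions(precision=3,suppress=True)
print(r.grasp_offset, readout.get_obs())
for n in("top","scene"):
    im=cams.get_image(n);c=cams.get_calibration(n);print(n,c)
    np.save(f"pics/{n}0.npy",im);cv2.imwrite(f"pics/{n}0.png",cv2.resize(im[:,:,::-1],(800,600),interpolation=cv2.INTER_CUBIC))
E
```

```text
pics
18.700000000000003 {'t': 0.0, 'q': array([ 1.43 ,  0.386,  0.007, -0.001, -1.194, -0.259]), 'joint_vel': array([-0.001, -0.001,  0.   , -0.001,  0.001, -0.   ]), 'joint_torque': array([  0.001, -39.228,  18.841,   4.186,  -0.005,   0.   ]), 'ee_pos': array([242.984, 575.177, 230.207]), 'ee_rot': array([ 3.077, -0.624, -0.001]), 'contact_force': array([-0.803, -0.284,  0.106]), 'ft_torque': array([ 0.002, -0.006,  0.023]), 'opening': 1.002649921726611}
top {'mtx': array([[360.416,   0.   , 262.65 ],
       [  0.   , 360.416, 192.353],
       [  0.   ,   0.   ,   1.   ]]), 'R': array([[ 0.   , -1.   ,  0.031],
       [-0.987, -0.005, -0.163],
       [ 0.163, -0.031, -0.986]]), 't': array([ 85.698, 530.588, 832.276])}
scene {'mtx': array([[421.192,   0.   , 263.242],
       [  0.   , 421.192, 191.642],
       [  0.   ,   0.   ,   1.   ]]), 'R': array([[ 0.858, -0.513,  0.019],
       [-0.372, -0.648, -0.665],
       [ 0.353,  0.563, -0.747]]), 't': array([-408.289,  308.319,  746.224])}
```

View pics/top0.png

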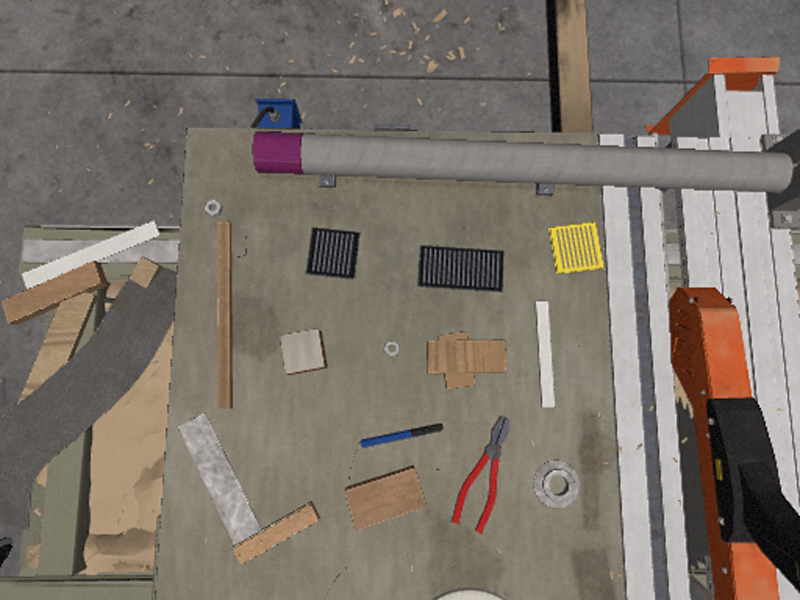

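View pics/scene0.png

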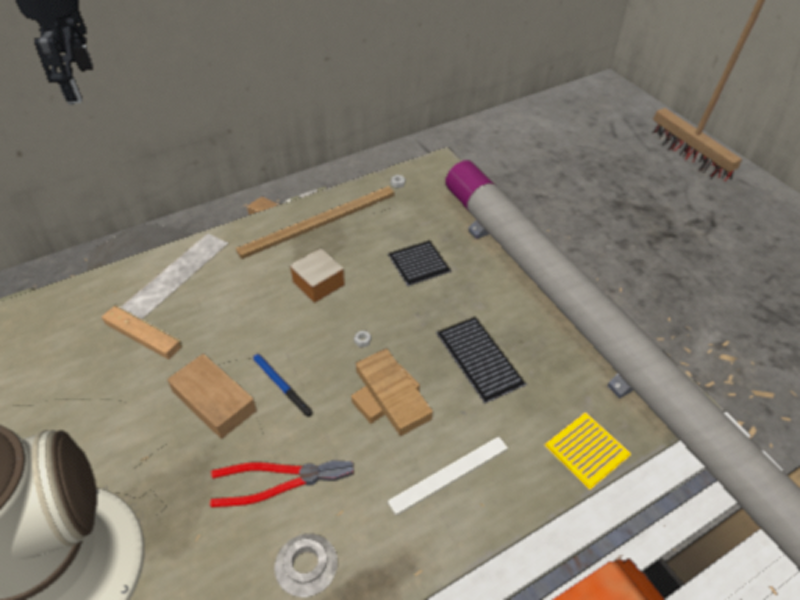

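Top view (800×600): wood strip at x≈224, y 222–407; square pad (333,252); oblong pad (461,268); yellow look-alike (577,248); test piece (303,351); nut (391,348); pile (466,356); white strip (545,354). The pipe behind the pads is an obstacle. I'll take rough positions first.

```bash
cat > h.py <<'E'
import numpy as np,cv2
from scipy.spatial.transform import Rotation as Ro
np.set_printoptions(precision=1,suppress=True)
def cast(c,uv,z):
    uv=np.atleast_2d(np.asarray(uv,float))
    d=np.c_[uv,np.ones(len(uv))]@np.linalg.inv(c["mtx"]).T@c["R"]
    o=-c["R"].T@c["t"]
    return o+d*((z-o[2])/d[:,2])[:,None]
def two(c1,a,c2,b):
    P=[c["mtx"]@np.c_[c["R"],c["t"]] for c in(c1,c2)]
    X=cv2.triangulatePoints(P[0],P[1],np.array(a,float).reshape(2,1),np.array(b,float).reshape(2,1))
    return (X[:3]/X[3]).ravel()
def edges(pts):
    "centre, long-axis angle deg, sizes of min-area rectangle of world points"
    (x,y),(w,h),a=cv2.minAreaRect(np.asarray(pts)[:,:2].astype(np.float32))
    if w<h: w,h,a=h,w,a+90
    return np.array([x,y,(a+90)%180-90,w,h])
E
python3 - <<'E'
from h import *
from rig import cams
c=cams.get_calibration("top");im=np.load("pics/top0.npy")
hsv=cv2.cvtColor(im,cv2.COLOR_RGB2HSV)
k=.64
items=dict(strip=((210,215,238,412),12),sq=((300,222,365,283),6),ob=((412,240,510,296),6),test=((275,323,332,380),40),pile=((420,328,512,392),40),white=((532,295,560,412),8),nut=((382,338,401,359),11))
for n,((a,b,d,e),z) in items.items():
    R=[int(v*k) for v in(a,b,d,e)]
    h=hsv[R[1]:R[3],R[0]:R[2]].astype(int)
    if n in("sq","ob"): m=h[...,2]<75
    elif n in("strip","pile"): m=h[...,1]>85
    elif n=="test": m=h[...,2]>140
    else: m=h[...,2]>150
    m=cv2.morphologyEx(m.astype(np.uint8),cv2.MORPH_CLOSE,np.ones((5,5)))
    cs=max(cv2.findContours(m,0,1)[0],key=cv2.contourArea).reshape(-1,2)+R[:2]
    print(n,edges(cast(c,cs,z)))
# pipe height by two views: magenta end corners
s=cams.get_calibration("scene")
print("pipe near-left end bottom", two(c,np.array([254,171])*k,s,np.array([447,188])*k), "joint",two(c,np.array([302,172])*k,s,np.array([472,213])*k))
E
```

```text
strip [513.6 382.1   3.5 301.2  21.3]
sq [615.8 213.2  84.3  78.6  78.6]
ob [589.1   4.1  86.1 138.   74.3]
test [449.5 253.   10.8  64.9  58.7]
pile [437.6   1.  -90.  118.1  86. ]
white [ 449.4 -129.4    1.4  172.6   20.1]
nut [457.2 118.7 -89.8  27.2  22.3]
pipe near-left end bottom [755.2 344.9   9.5] joint [755.3 265.4   9.3]
```

```bash
cat >> h.py <<'E'
def go(tx,ty,tz,phi,o=None,base=None):
    "phi: world direction of tool x (deg), tool down. prints shift in tool axes (m) and turn about tool z"
    from rig import readout
    s=readout.get_obs(); R=Ro.from_rotvec(s["ee_rot"]); p=s["ee_pos"]
    d=R.inv().apply(np.array([tx,ty,tz])-p)
    T=Ro.from_matrix(np.array([[np.cos(np.radians(phi)),np.sin(np.radians(phi)),0],[np.sin(np.radians(phi)),-np.cos(np.radians(phi)),0],[0,0,-1]]).T)
    print("t %.2f"%s["t"],"pos",p,"shift m",np.round(d/1000,4),"turn deg",np.round((R.inv()*T).as_rotvec(degrees=True),2),"F",s["contact_force"],"open %.3f"%s["opening"])
E
python3 - <<'E'
from h import *
from rig import cams,readout
c=cams.get_calibration("wrist");s=readout.get_obs();R=Ro.from_rotvec(s["ee_rot"])
print(c["mtx"]); o=-c["R"].T@c["t"]
print("cam in tool",R.inv().apply(o-s["ee_pos"]), "\n",R.inv().as_matrix()@c["R"].T)
go(400,0,300,-90)
E
```

```text
[[304.3   0.  254. ]
 [  0.  304.3 195.4]
 [  0.    0.    1. ]]
cam in tool [  67.5    0.7 -142.8] 
 [[ 0.  -1.  -0.3]
 [ 1.   0.   0. ]
 [-0.  -0.3  1. ]]
t 0.10 pos [243.1 575.2 230.3] shift m [ 0.4  0.5 -0.1] turn deg [ 0.1 -0.1 67.1] F [ 0.1 -0.2  0.4] open 1.000
```

```bash
sed -i 's/np.round(d\/1000,4)/(d\/1000).round(4).tolist()/;s/np.round((R.inv()\*T).as_rotvec(degrees=True),2)/(R.inv()*T).as_rotvec(degrees=True).round(2).tolist()/' h.py; python3 -c "
from h import *
go(500,40,230,-90)"
```

```text
t 0.10 pos [243.1 575.2 230.3] shift m [0.4451, 0.3929, 0.0011] turn deg [0.1, -0.07, 67.08] F [ 0.1 -0.2  0.4] open 1.000
```

Call:
drive_tool:
  rows:
    - [[0.0371,0.0327,0],[0,0,0],1]
    - [[0.0371,0.0327,0],[0,0,0],1]
    - [[0.0371,0.0327,0],[0,0,0],1]
    - [[0.0371,0.0327,0],[0,0,0],1]
    - [[0.0371,0.0327,0],[0,0,0],1]
    - [[0.0371,0.0327,0],[0,0,0],1]
    - [[0.0371,0.0327,0],[0,0,0],1]
    - [[0.0371,0.0327,0],[0,0,0],1]
    - [[0.0371,0.0327,0],[0,0,0],1]
    - [[0.0371,0.0327,0],[0,0,0],1]
    - [[0.0371,0.0327,0],[0,0,0],1]
    - [[0.0371,0.0327,0],[0,0,0],1]

```text
t: 1.6
ee_pos: [500.9, 39.4, 231.1]
ee_rot: [3.079, -0.624, -0.001]
contact_force: [0.7, 0.5, -0.2]
opening: 0.998
```

Call:
drive_tool:
  rows:
    - [[0,0,0],[0,0,9.58],1]
    - [[0,0,0],[0,0,9.58],1]
    - [[0,0,0],[0,0,9.58],1]
    - [[0,0,0],[0,0,9.58],1]
    - [[0,0,0],[0,0,9.58],1]
    - [[0,0,0],[0,0,9.58],1]
    - [[0,0,0],[0,0,9.58],1]
    - [[0,0,0],[0,0,0],1]
    - [[0,0,0],[0,0,0],1]

```text
t: 2.72
ee_pos: [500.4, 40.9, 231.1]
ee_rot: [2.224, -2.218, -0.0]
contact_force: [-0.0, 0.7, -0.2]
opening: 0.999
```

Run:
```python
from h import *
from rig import cams
import pickle
go(500,40,230,-90)
c=cams.get_calibration("wrist");im=cams.get_image("wrist")
pickle.dump((c,im),open("pics/w1.pkl","wb"))
cv2.imwrite("pics/w1.png",cv2.resize(im[:,:,::-1],(800,600),interpolation=cv2.INTER_CUBIC))
```

```text
t 2.73 pos [500.4  40.9 231.1] shift m [0.0009, 0.0004, 0.0011] turn deg [0.03, -0.01, 0.17] F [-0.   0.7 -0.2] open 0.999
```

View pics/w1.png

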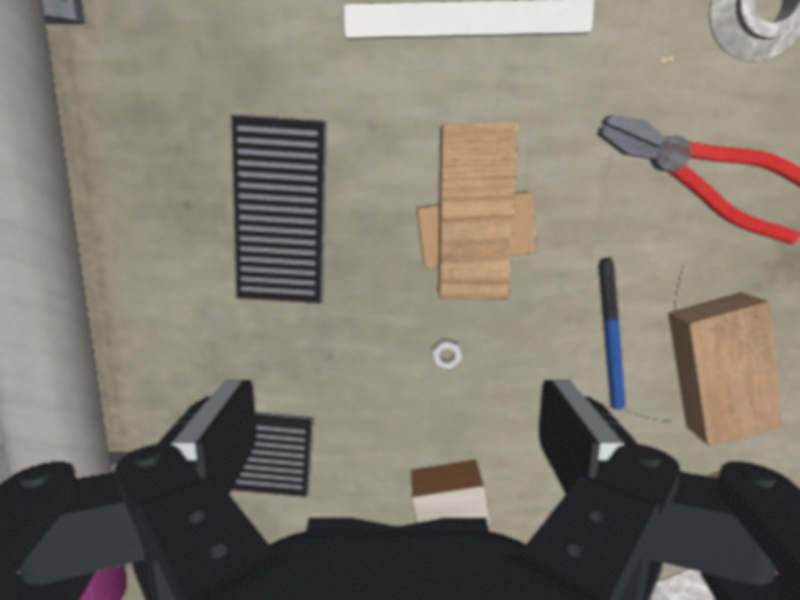

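Wrist view: oblong pad corners about (233,116)–(322,300), long offcut (441,123)–(517,298), short offcut's ends sticking out at (428,236) and (523,224), nut (447,353), test piece near (450,490), square pad half hidden. I'll zoom in on the pile to get exact corners.

Run:
```python
from h import *
import pickle
c,im=pickle.load(open("pics/w1.pkl","rb"))
cv2.imwrite("pics/w1c.png",cv2.resize(im[70:200,255:355,::-1],None,fx=5,fy=4.6,interpolation=cv2.INTER_CUBIC))
cr=im[60:205,140:220]; m=(cr.max(2)<75).astype(np.uint8)
m=cv2.morphologyEx(m,cv2.MORPH_CLOSE,np.ones((9,9)))
p=max(cv2.findContours(m,0,1)[0],key=cv2.contourArea).reshape(-1,2)+[140,60]
print("oblong",edges(cast(c,p,6)))
cr=im[60:210,262:350]; h=cv2.cvtColor(cr,cv2.COLOR_RGB2HSV); m=((h[...,1]>85)&(h[...,2]>90)).astype(np.uint8)
p=max(cv2.findContours(m,0,1)[0],key=cv2.contourArea).reshape(-1,2)+[262,60]
b=p[(p[:,1]<118)|(p[:,1]>172)]
print("long",edges(cast(c,b,40)),edges(cast(c,p,18)))
```

```text
oblong [590.4   2.2  86.6 135.7  66.3]
long [445.7  -0.3 -89.5 118.   48.9] [440.9   1.9 -88.5 125.7  85.6]
```

View pics/w1c.png

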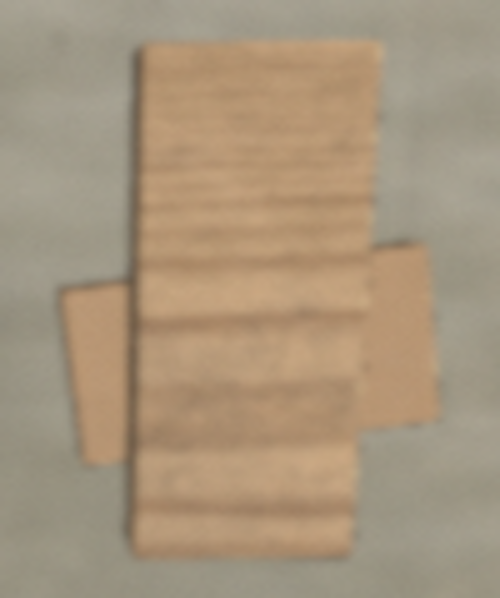

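Run:
```python
from h import *
import pickle
c,im=pickle.load(open("pics/w1.pkl","rb"))
f=lambda q:np.array(q)/[5,4.6]+[254.6,69.6]
L=cast(c,f([(140,43),(382,41),(352,556),(131,557)]),40)[:,:2]
print(L,L.mean(0),np.linalg.norm(L-np.roll(L,-1,0),axis=1))
for a,b in((0,3),(1,2)): d=L[b]-L[a];print(np.degrees(np.arctan2(d[1],d[0])))
S=cast(c,f([(62,289),(428,243),(441,422),(84,466)]),18)[:,:2]
print(S,S.mean(0),np.linalg.norm(S-np.roll(S,-1,0),axis=1))
for a,b in((0,1),(3,2)): d=S[a]-S[b];print("short y",np.degrees(np.arctan2(d[1],d[0])))
print("tilt",c["R"].T@[0,0,1], -c["R"].T@c["t"])
```

```text
[[470.7 -59.3]
 [420.8 -59.9]
 [419.1  59.1]
 [469.2  59.6]] [445.   -0.1] [ 49.8 119.1  50.1 118.9]
90.69930684414835
90.84263325102793
[[484.9  -3.7]
 [401.8 -15.3]
 [395.1  29.3]
 [479.   41.1]] [440.2  12.8] [84.  45.1 84.7 45.2]
short y 7.887312366733729
short y 7.992408111804027
tilt [-0.   0.3 -1. ] [500.3 -27.3 373.9]
```

```bash
cat >> h.py <<'E'
def quad(c,im,box,thr,z,dark=True,k=9):
    "corners of a four-sided thing: fits lines to the four contour sides (subpixel), casts to height z"
    x0,y0,x1,y1=box; cr=cv2.GaussianBlur(im[y0:y1,x0:x1],(3,3),0)
    cr=cv2.resize(cr,None,fx=4,fy=4,interpolation=cv2.INTER_CUBIC)
    g=cr.max(2); m=((g<thr) if dark else (g>thr)).astype(np.uint8)
    m=cv2.morphologyEx(cv2.copyMakeBorder(m,60,60,60,60,0),cv2.MORPH_CLOSE,np.ones((4*k+1,4*k+1)))
    p=max(cv2.findContours(m,0,1)[0],key=cv2.contourArea).reshape(-1,2)-60
    p=(p+.5)/4-.5+[x0,y0]
    w=cast(c,p,z)[:,:2].astype(np.float32)
    rc=cv2.minAreaRect(w); B=cv2.boxPoints(rc); L=[]
    for i in range(4):
        a,b=B[i],B[(i+1)%4]; d=(b-a)/np.linalg.norm(b-a); s=(w-a)@d; n=np.abs((w-a)@[-d[1],d[0]])
        q=w[(s>8)&(s<np.linalg.norm(b-a)-8)&(n<5)]
        L.append(cv2.fitLine(q,cv2.DIST_HUBER,0,.01,.01).ravel())
    C=[]
    for i in range(4):
        u,v=L[i],L[(i+1)%4]; t=np.linalg.solve(np.c_[u[:2],-v[:2]],v[2:]-u[2:]); C.append(u[2:]+t[0]*u[:2])
    C=np.array(C); 
    print("centre",C.mean(0),"sides",np.linalg.norm(C-np.roll(C,-1,0),axis=1),"angles",[float(np.degrees(np.arctan2(l[1],l[0]))%180) for l in L])
E
python3 - <<'E'
from h import *
import pickle
c,im=pickle.load(open("pics/w1.pkl","rb"))
for t in(75,95):quad(c,im,(138,62,222,205),t,6)
go(445,-0.1,100,-89.2); go(445,-.1,20,-89.2)
E
```

```text
centre [590.4   2.1] sides [135.   65.7 135.1  65.8] angles [176.49989318847656, 86.58614349365234, 176.46177673339844, 86.52896118164062]
centre [590.3   2.2] sides [136.5  67.5 136.4  67.3] angles [176.3868865966797, 86.55916595458984, 176.5124969482422, 86.63330841064453]
t 2.77 pos [500.5  40.9 231.2] shift m [0.0409, 0.0556, 0.1312] turn deg [0.02, -0.0, -0.66] F [-0.3 -0.2 -0.1] open 1.001
t 2.77 pos [500.5  40.9 231.2] shift m [0.0409, 0.0555, 0.2112] turn deg [0.02, -0.0, -0.66] F [-0.3 -0.2 -0.1] open 1.001
```

Call:
drive_tool:
  force: 40
  rows:
    - [[0.0205,0.0278,0.03],[0,0,0],1]
    - [[0.0204,0.0278,0.04],[0,0,0],1]
    - [[0,0,0.05],[0,0,-0.7],1]
    - [[0,0,0.04],[0,0,0],1]
    - [[0,0,0.03],[0,0,0],1]
    - [[0,0,0],[0,0,0],1]
    - [[0,0,0],[0,0,0],1]

```text
t: 3.65
ee_pos: [446.0, 0.3, 42.3]
ee_rot: [-2.236, 2.205, -0.002]
contact_force: [-0.1, -0.1, 0.4]
opening: 0.999
```

Run:
```python
from h import *
from rig import cams
import pickle
c=cams.get_calibration("wrist");im=cams.get_image("wrist")
cv2.imwrite("pics/w2.png",im[:,:,::-1])
go(445,-.1,20,-89.2)
```

```text
t 3.70 pos [446.2   0.4  42.6] shift m [0.0005, 0.0013, 0.0226] turn deg [-0.16, 0.04, -0.02] F [-1.1 -0.1  0.4] open 1.004
```

View pics/w2.png

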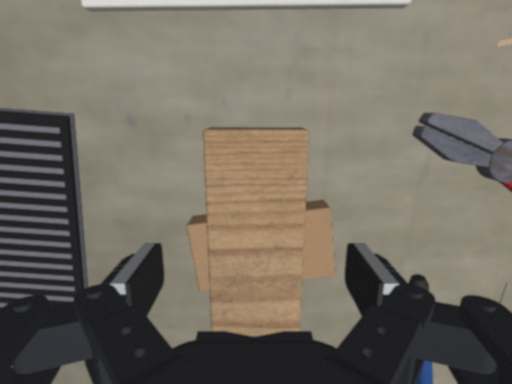

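The block sits midway between the open fingers (edges at 208/302 px, fingers at 163/347). Going down and closing.

Call:
drive_tool:
  force: 40
  rows:
    - [[0.0004,0.0012,0.0116],[0,0,0],1]
    - [[0,0,0.011],[0,0,0],1]
    - [[0,0,0],[0,0,0],0.6]
    - [[0,0,0],[0,0,0],0.35]
    - [[0,0,0],[0,0,0],0.25]
    - [[0,0,0],[0,0,0],0.15]
    - [[0,0,0],[0,0,0],0]
    - [[0,0,0],[0,0,0],-0.2]
    - [[0,0,0],[0,0,0],-0.5]
    - [[0,0,0],[0,0,0],-1]
    - [[0,0,0],[0,0,0],-1]

```text
t: 5.08
ee_pos: [444.2, -0.3, 19.2]
ee_rot: [-2.235, 2.206, -0.001]
contact_force: [-1.1, 0.9, 6.1]
opening: 0.578
```

Call:
drive_tool:
  rows:
    - [[0,0,-0.004],[0,0,0],-1]
    - [[0,0,-0.016],[0,0,0],-1]
    - [[0,0,-0.03],[0,0,0],-1]
    - [[0,0,-0.03],[0,0,0],-1]
    - [[0,0,-0.03],[0,0,0],-1]
    - [[0,0,0],[0,0,0],-1]
    - [[0,0,0],[0,0,0],-1]

```text
t: 5.95
ee_pos: [442.9, -0.6, 127.9]
ee_rot: [2.234, -2.207, -0.002]
contact_force: [-0.1, 0.9, -0.9]
opening: 0.577
```

Run:
```python
from h import *
from rig import cams
import pickle
for n in("wrist","top","scene"):
    c=cams.get_calibration(n);im=cams.get_image(n);pickle.dump((c,im),open(f"pics/{n}3.pkl","wb"))
    if n!="top":cv2.imwrite(f"pics/{n}3.png",im[:,:,::-1])
a=cv2.imread("pics/wrist3.png");b=cv2.imread("pics/scene3.png")[150:342,150:406]
cv2.imwrite("pics/c3.png",np.hstack([a[:, :420],cv2.resize(b,(380,384))]))
go(590.4,2.15,100,-93.45)
```

```text
t 6.10 pos [443.   -0.7 127.5] shift m [-0.001, -0.1475, 0.0271] turn deg [0.15, -0.05, 4.17] F [-0.   0.6 -0.5] open 0.573
```

View pics/c3.png

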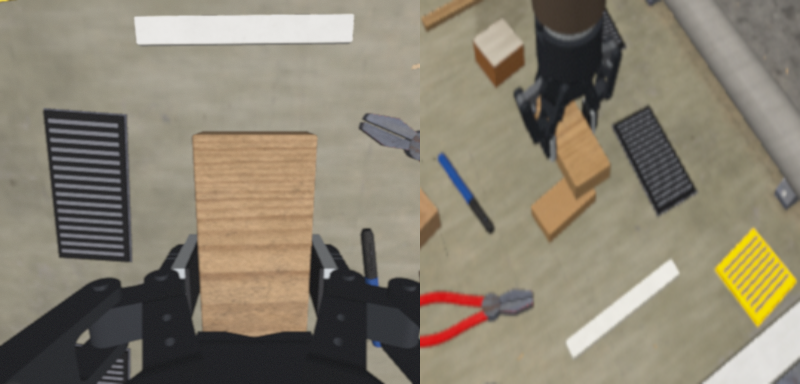

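Run:
```python
from h import *
import pickle
c,im=pickle.load(open("pics/wrist3.pkl","rb"))
g=im[100:330,205:300].astype(int)
# far end edge: strongest row gradient at top of block; sides: red-blue colour difference
rb=(im[:,:,0].astype(int)-im[:,:,2])
m=(rb>32)
rows=[np.nonzero(m[100:200,x])[0][0]+100 for x in range(205,306,10)]
print(rows)
L=[np.nonzero(m[y,150:260])[0][0]+150 for y in(150,170,190,210)];Rr=[np.nonzero(m[y,260:330])[0][-1]+260 for y in(150,170,190,210)];print(L,Rr)
for z in(145,148,151):
    A=cast(c,[(L[0],150),(L[3],210),(Rr[0],150),(Rr[3],210),(255,134)],z)[:,:2]; print(z,A.tolist())
s,i2=pickle.load(open("pics/top3.pkl","rb"))
```

```text
[np.int64(132), np.int64(132), np.int64(132), np.int64(133), np.int64(132), np.int64(132), np.int64(132), np.int64(132), np.int64(132), np.int64(132), np.int64(133)]
[np.int64(193), np.int64(194), np.int64(195), np.int64(196)] [np.int64(316), np.int64(315), np.int64(314), np.int64(313)]
145 [[468.18090372277805, -53.04721834811704], [467.9147885172226, -27.081776267498782], [417.54884578219, -53.72094216739781], [417.08467597281276, -27.73486746858898], [442.7641518162736, -59.859409537207284]]
148 [[467.5939668521055, -53.42415501115107], [467.33420256953826, -28.078386363566935], [418.1702588817668, -54.081800199815255], [417.71716663072243, -28.71589133795598], [442.7837937152434, -60.07377111727058]]
151 [[467.00702998143294, -53.801091674185095], [466.7536166218539, -29.074996459635088], [418.79167198134365, -54.4426582322327], [418.34965728863216, -29.696915207322995], [442.80343561421313, -60.28813269733387]]
```

Call:
drive_tool:
  rows:
    - [[0,-0.03,0],[0,0,0],-1]
    - [[0,-0.04,0],[0,0,0],-1]
    - [[0,-0.04,0.01],[0,0,0],-1]
    - [[0,-0.0375,0.02],[0,0,2.1],-1]
    - [[0,0,0.03],[0,0,2.1],-1]
    - [[0,0,0.02],[0,0,0],-1]
    - [[0,0,0],[0,0,0],-1]
    - [[0,0,0],[0,0,0],-1]

```text
t: 7.1
ee_pos: [591.7, 1.5, 48.9]
ee_rot: [-2.154, 2.287, -0.001]
contact_force: [0.7, -0.3, -0.1]
opening: 0.579
```

Run:
```python
from h import *
from rig import cams
cams.get_image("top")
go(590.6,1.7,8.2,-93.45)
```

```text
t 7.15 pos [592.    1.7  49.5] shift m [0.0, 0.0014, 0.0413] turn deg [-0.08, 0.01, 0.01] F [ 0.2  0.9 -0.8] open 0.578
```

Call:
drive_tool:
  rows:
    - [[0,0.0014,0.02],[0,0,0],-1]
    - [[0,0,0.016],[0,0,0],-1]
    - [[0,0,0.004],[0,0,0],-1]
    - [[0,0,0],[0,0,0],-1]
    - [[0,0,0],[0,0,0],-1]

```text
t: 7.78
ee_pos: [590.5, 1.7, 9.4]
ee_rot: [-2.153, 2.287, -0.001]
contact_force: [-0.1, -0.5, 0.2]
opening: 0.572
```

Run:
```python
from h import *
from rig import cams
cams.get_image("top")
go(590.6,1.7,8.2,-93.45)
```

```text
t 7.83 pos [590.5   1.7   9.4] shift m [-0.0, -0.0001, 0.0012] turn deg [-0.07, 0.02, -0.01] F [ 0.1  0.5 -0.8] open 0.576
```

Lowering the last ~2 mm in small steps, then releasing and rising.

Call:
drive_tool:
  rows:
    - [[0,0,0.001],[0,0,0],-1]
    - [[0,0,0.001],[0,0,0],-1]
    - [[0,0,0],[0,0,0],-1]

```text
t: 8.2
ee_pos: [590.1, 1.6, 7.3]
ee_rot: [-2.153, 2.287, -0.001]
contact_force: [-1.1, 0.8, 3.3]
opening: 0.574
```

Call:
drive_tool:
  rows:
    - [[0,0,0],[0,0,0],0.3]
    - [[0,0,0],[0,0,0],0.6]
    - [[0,0,0],[0,0,0],1]
    - [[0,0,0],[0,0,0],1]
    - [[0,0,0],[0,0,0],1]
    - [[0,0,-0.03],[0,0,0],1]
    - [[0,0,-0.04],[0,0,0],1]
    - [[0,0,-0.05],[0,0,0],1]
    - [[0,0.03,-0.05],[0,0,0],1]
    - [[0,0.03,-0.03],[0,0,0],1]
    - [[0,0,0],[0,0,0],1]
    - [[0,0,0],[0,0,0],1]

```text
t: 9.7
ee_pos: [529.9, 5.2, 206.2]
ee_rot: [2.153, -2.288, -0.001]
contact_force: [-0.3, -1.2, -0.2]
opening: 0.995
```

Run:
```python
from h import *
from rig import cams
import pickle
c=cams.get_calibration("wrist");im=cams.get_image("wrist")
pickle.dump((c,im),open("pics/w4.pkl","wb"))
cv2.imwrite("pics/w4.png",cv2.resize(im[:,:,::-1],(800,600),interpolation=cv2.INTER_CUBIC))
go(440.2,12.8,100,-82)
```

```text
t 9.75 pos [529.9   5.2 205.6] shift m [-0.0022, 0.0898, 0.1057] turn deg [0.11, -0.01, -11.48] F [-0.1 -0.8 -0.8] open 0.997
```

View pics/w4.png

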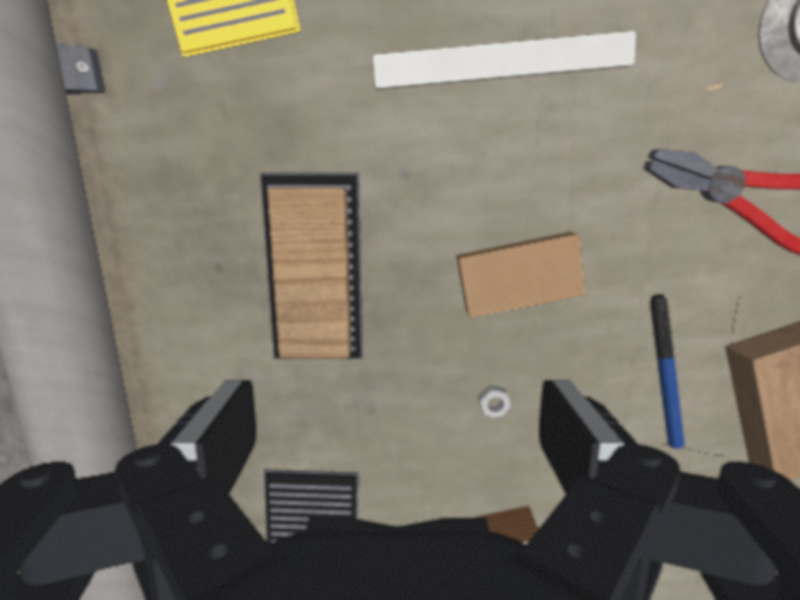

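The long offcut lies on the oblong pad (269–350 × 185–358). The short offcut is free at (521,275) and looks unshifted. Measuring both.

```bash
cat >> h.py <<'E'
def quadw(c,im,box,z,thr=32,k=1):
    d=np.clip(im[...,0].astype(int)-im[...,2],0,255).astype(np.uint8)
    quad(c,np.dstack([d]*3),box,thr,z,dark=False,k=k)
E
python3 - <<'E'
from h import *
import pickle
c,im=pickle.load(open("pics/w4.pkl","rb"))
for t in(28,38):
    quadw(c,im,(160,100,232,238),28,t); quadw(c,im,(285,142,382,210),18,t)
for t in(75,95): quad(c,im,(160,104,238,235),t,6,k=20)
E
```

```text
centre [588.8   2.2] sides [119.7  51.6 120.3  51.8] angles [176.60464477539062, 86.66073608398438, 175.93809509277344, 86.5523910522461]
centre [440.6  12. ] sides [86.7 48.2 87.  48.4] angles [98.7021255493164, 8.522926330566406, 98.28923034667969, 8.411467552185059]
centre [588.8   1.9] sides [118.5  50.1 119.1  50.8] angles [176.6045684814453, 86.75862121582031, 175.90318298339844, 86.45665740966797]
centre [440.6  12.2] sides [85.  46.1 85.  46. ] angles [98.46794891357422, 8.33784294128418, 98.40950775146484, 8.369714736938477]Traceback (most recent call last):
  File "<stdin>", line 6, in <module>
  File "h.py", line 38, in quad
    L.append(cv2.fitLine(q,cv2.DIST_HUBER,0,.01,.01).ravel())
             ~~~~~~~~~~~^^^^^^^^^^^^^^^^^^^^^^^^^^^^
cv2.error: OpenCV(4.12.0) /io/opencv/modules/imgproc/src/linefit.cpp:50: error: (-215:Assertion failed) count > 0 in function 'fitLine2D_wods'
```

Run:
```python
from h import *
import pickle
c,im=pickle.load(open("pics/w4.pkl","rb"))
f=lambda q:(np.array(q)+.5)*.64-.5
P=cast(c,f([(262,174),(358,174),(361,357),(276,357)]),6)[:,:2];print(P,P.mean(0))
cv2.imwrite("pics/w4c.png",cv2.resize(im[95:245,155:245,::-1],None,fx=5,fy=4,interpolation=cv2.INTER_CUBIC))
```

```text
[[618.9 -68.3]
 [552.3 -64.3]
 [561.   71.5]
 [626.5  67.6]] [589.7   1.7]
```

View pics/w4c.png

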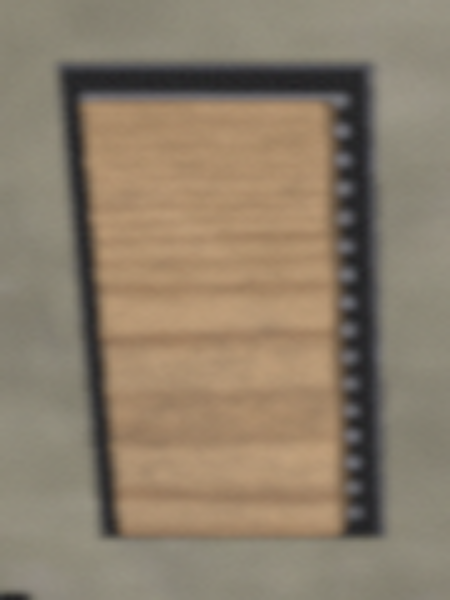

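Call:
drive_tool:
  rows:
    - [[-0.001,0.045,0],[0,0,0],1]
    - [[-0.0012,0.0448,0],[0,0,0],1]
    - [[0,0,0.02],[0,0,9.79],1]
    - [[0,0,0.02],[0,0,9.79],1]
    - [[0,0,0.02],[0,0,9.79],1]
    - [[0,0,0.02],[0,0,9.79],1]
    - [[0,0,0.02],[0,0,9.79],1]
    - [[0,0,0.02],[0,0,9.79],1]
    - [[0,0,0.01],[0,0,9.79],1]
    - [[0,0,0],[0,0,9.79],1]
    - [[0,0,0],[0,0,0],1]
    - [[0,0,0],[0,0,0],1]

```text
t: 11.25
ee_pos: [440.5, 12.7, 76.1]
ee_rot: [0.228, -3.132, 0.001]
contact_force: [0.5, -0.2, 0.6]
opening: 1.0
```

Run:
```python
from h import *
from rig import cams
import pickle
c=cams.get_calibration("wrist");im=cams.get_image("wrist")
pickle.dump((c,im),open("pics/w5.pkl","wb"))
cv2.imwrite("pics/w5.png",im[:,:,::-1])
go(440.4,12.4,3.5,-171.8)
```

```text
t 11.30 pos [440.6  12.8  76.3] shift m [0.0002, -0.0003, 0.0728] turn deg [-0.01, -0.05, 0.12] F [ 0.6 -0.  -0. ] open 0.998
```

View pics/w5.png

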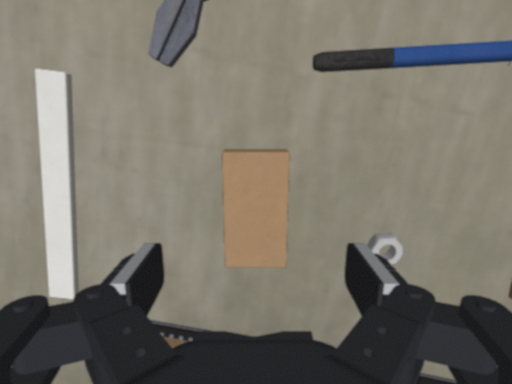

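Short offcut centred between the fingers (223–288 px wide, 150–267 long), nut well clear to the right.

Run:
```python
from h import *
import pickle
c,im=pickle.load(open("pics/w5.pkl","rb"))
for t in(28,38,45): quadw(c,im,(205,135,305,280),18,t)
```

```text
centre [439.6  13. ] sides [87.  45.7 87.  45.7] angles [98.42093658447266, 8.419178009033203, 98.43240356445312, 8.38353157043457]
centre [439.7  13. ] sides [85.6 44.5 85.6 44.7] angles [98.42098999023438, 8.430824279785156, 98.43219757080078, 8.299992561340332]
centre [439.7  13. ] sides [84.7 43.8 84.7 43.9] angles [98.42019653320312, 8.445858001708984, 98.43228912353516, 8.350576400756836]
```

Call:
drive_tool:
  rows:
    - [[0.0004,0.0,0.025],[0,0,0],1]
    - [[0,0,0.022],[0,0,0],1]
    - [[0,0,0.015],[0,0,0],1]
    - [[0,0,0.0105],[0,0,0],1]
    - [[0,0,0],[0,0,0],0.6]
    - [[0,0,0],[0,0,0],0.3]
    - [[0,0,0],[0,0,0],0.15]
    - [[0,0,0],[0,0,0],0]
    - [[0,0,0],[0,0,0],-0.3]
    - [[0,0,0],[0,0,0],-1]
    - [[0,0,0],[0,0,0],-1]
    - [[0,0,0],[0,0,0],-1]

```text
t: 12.8
ee_pos: [440.6, 13.0, 5.0]
ee_rot: [-0.226, 3.132, 0.001]
contact_force: [-1.5, 1.3, 6.3]
opening: 0.513
```

Call:
drive_tool:
  rows:
    - [[0,0,-0.01],[0,0,0],-1]
    - [[0,0,-0.03],[0,0,0],-1]
    - [[0,0,-0.03],[0,0,0],-1]
    - [[0,0,-0.04],[0,0,0],-1]
    - [[0,0,0],[0,0,0],-1]
    - [[0,0,0],[0,0,0],-1]

```text
t: 13.55
ee_pos: [439.4, 12.6, 114.0]
ee_rot: [0.224, -3.133, -0.001]
contact_force: [-0.6, 0.7, -1.1]
opening: 0.514
```

Run:
```python
from h import *
from rig import cams,readout
import pickle
c=cams.get_calibration("wrist");im=cams.get_image("wrist")
pickle.dump((c,im),open("pics/w6.pkl","wb"))
go(589.2,2,33,-93.45)
z=readout.get_obs()["ee_pos"][2]+13
quadw(c,im,(180,100,340,335),z,38)
d=im[:,:,0].astype(int)-im[:,:,2]
m=d>36
print([int(np.nonzero(m[80:250,x])[0][0])+80 for x in range(235,285,10)])
print([(y,int(np.nonzero(m[y,190:330])[0][0])+190,int(np.nonzero(m[y,190:330])[0][-1])+190) for y in range(170,240,15)])
```

```text
t 13.60 pos [439.2  12.5 113.5] shift m [-0.1471, -0.0317, 0.0803] turn deg [0.07, -0.09, -78.36] F [ 0.5  0.6 -0.6] open 0.510
centre [433.1  40.9] sides [173.3  62.2  87.1  90. ] angles [98.25951385498047, 126.86556243896484, 94.42266845703125, 8.205024719238281]
[167, 167, 167, 167, 167]
[(170, 207, 301), (185, 204, 305), (200, 204, 304), (215, 205, 303), (230, 206, 303)]
```

Run:
```python
from h import *
import pickle
c,im=pickle.load(open("pics/w6.pkl","rb"))
print(im[160:190,255].tolist())
u=np.array([np.cos(np.radians(-171.6)),np.sin(np.radians(-171.6))])
for row in(166.5,171,173,175):
  for z in(109,127): print(row,z,(cast(c,(255,row),z)[0,:2]-[439.3,12.5])@u)
A=cast(c,[(204,185),(206,230),(305,185),(303,230)],127)[:,:2];print((A-[439.3,12.5])@np.array([-u[1],u[0]]))
```

```text
[[149, 144, 127], [146, 142, 127], [147, 143, 127], [146, 140, 126], [145, 141, 125], [140, 133, 116], [130, 117, 99], [119, 101, 79], [117, 96, 74], [119, 97, 74], [120, 98, 74], [124, 100, 77], [135, 110, 84], [154, 126, 96], [167, 136, 105], [172, 140, 108], [172, 140, 108], [173, 140, 108], [172, 140, 107], [172, 140, 107], [170, 139, 107], [171, 139, 107], [169, 138, 107], [169, 137, 106], [170, 139, 107], [171, 140, 108], [171, 139, 107], [171, 139, 108], [172, 140, 108], [171, 140, 107]]
166.5 109 41.74087044363508
166.5 127 44.92499283432029
171 109 39.496643685933684
171 127 42.9539273690007
173 109 38.493439039190385
173 127 42.07283011487608
175 109 37.486656381996625
175 127 41.1885903561853
[ 22.2  22.3 -22.1 -22.1]
```

Call:
drive_tool:
  rows:
    - [[-0.035,-0.008,0],[0,0,0],-1]
    - [[-0.0375,-0.008,0],[0,0,0],-1]
    - [[-0.0375,-0.008,0],[0,0,0],-1]
    - [[-0.037,-0.0077,0],[0,0,0],-1]
    - [[0,0,0],[0,0,-9.8],-1]
    - [[0,0,0],[0,0,-9.8],-1]
    - [[0,0,0],[0,0,-9.8],-1]
    - [[0,0,0],[0,0,-9.8],-1]
    - [[0,0,0],[0,0,-9.8],-1]
    - [[0,0,0],[0,0,-9.8],-1]
    - [[0,0,0.02],[0,0,-9.8],-1]
    - [[0,0,0.02],[0,0,-9.8],-1]

```text
t: 15.1
ee_pos: [589.2, 2.2, 72.0]
ee_rot: [2.159, -2.278, -0.003]
contact_force: [0.1, 0.3, -0.8]
opening: 0.511
```

Call:
drive_tool:
  rows:
    - [[0,0,0.015],[0,0,0],-1]
    - [[0,0,0],[0,0,0],-1]
    - [[0,0,0],[0,0,0],-1]

```text
t: 15.48
ee_pos: [590.5, 2.4, 59.4]
ee_rot: [-2.153, 2.287, -0.001]
contact_force: [-0.3, -0.5, 0.6]
opening: 0.509
```

Run:
```python
from h import *
from rig import cams
for i in range(3):
    cams.get_image("top");go(589.2,1.7,33.5,-93.45)
```

```text
t 15.53 pos [590.7   2.5  59.8] shift m [0.0009, 0.0015, 0.0263] turn deg [-0.07, 0.01, 0.02] F [ 0.2 -0.  -0.8] open 0.511
t 15.57 pos [590.7   2.6  60. ] shift m [0.001, 0.0015, 0.0265] turn deg [-0.09, 0.02, 0.03] F [-0.2 -0.2  0.6] open 0.517
t 15.62 pos [590.7   2.5  60. ] shift m [0.0009, 0.0015, 0.0265] turn deg [-0.09, 0.03, 0.03] F [-0.   0.2 -0.3] open 0.512
```

Call:
drive_tool:
  rows:
    - [[0.0009,0.0015,0.012],[0,0,0],-1]
    - [[0,0,0.012],[0,0,0],-1]
    - [[0,0,0.0015],[0,0,0],-1]
    - [[0,0,0.001],[0,0,0],-1]
    - [[0,0,0.0005],[0,0,0],-1]
    - [[0,0,0],[0,0,0],-1]

```text
t: 16.38
ee_pos: [588.2, 1.5, 33.1]
ee_rot: [2.155, -2.285, -0.0]
contact_force: [-2.9, 0.6, 6.6]
opening: 0.518
```

Call:
drive_tool:
  rows:
    - [[0,0,0],[0,0,0],0.2]
    - [[0,0,0],[0,0,0],0.5]
    - [[0,0,0],[0,0,0],1]
    - [[0,0,0],[0,0,0],1]
    - [[0,0,-0.03],[0,0,0],1]
    - [[0,0,-0.05],[0,0,0],1]
    - [[0,0,-0.05],[0,0,0],1]
    - [[-0.03,0.02,-0.04],[0,0,0],1]
    - [[-0.03,0.02,0],[0,0,0],1]
    - [[0,0,0],[0,0,0],1]
    - [[0,0,0],[0,0,0],1]

```text
t: 17.75
ee_pos: [552.2, 63.7, 202.0]
ee_rot: [2.155, -2.285, -0.0]
contact_force: [-0.3, -1.1, -0.0]
opening: 1.005
```

Run:
```python
from h import *
from rig import cams
import pickle
c=cams.get_calibration("wrist");im=cams.get_image("wrist")
pickle.dump((c,im),open("pics/w7.pkl","wb"))
cv2.imwrite("pics/w7.png",cv2.resize(im[:,:,::-1],(800,600),interpolation=cv2.INTER_CUBIC))
go(500,170,230,-93.45)
```

```text
t 17.80 pos [552.3  63.4 201.8] shift m [-0.1033, 0.0586, -0.0282] turn deg [0.04, -0.03, 0.04] F [ 0.1 -0.1 -0.3] open 0.999
```

View pics/w7.png

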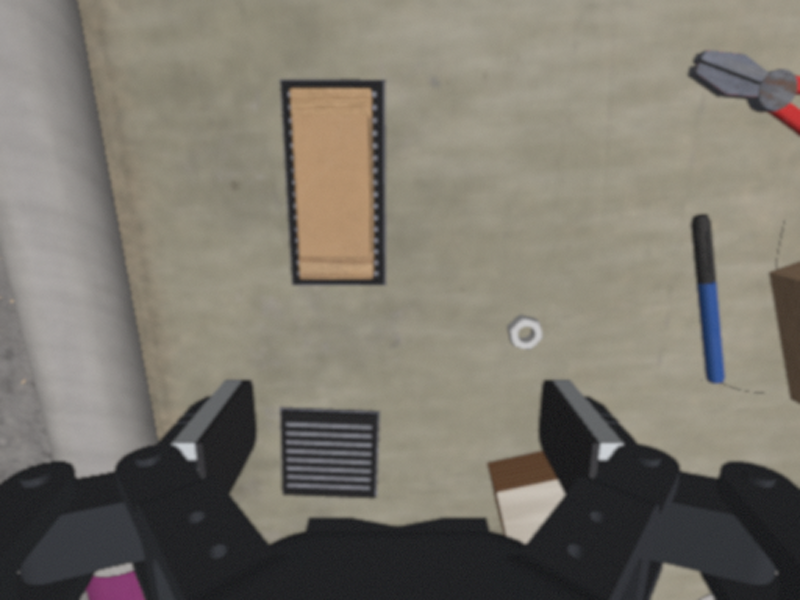

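Short offcut lies lengthwise on the long one (290–375 × 88–280). Square pad fully visible (280–378 × 409–496). Measuring these.

Run:
```python
from h import *
import pickle
c,im=pickle.load(open("pics/w7.pkl","rb"))
for t in(75,95): quad(c,im,(165,248,252,325),t,6)
cv2.imwrite("pics/w7c.png",cv2.resize(im[45:188,175:252,::-1],None,fx=6,fy=4.1,interpolation=cv2.INTER_CUBIC))
```

```text
centre [615.2 210.6] sides [76.9 75.3 76.8 75.3] angles [174.20140075683594, 84.16415405273438, 174.33888244628906, 84.13465118408203]
centre [615.1 210.4] sides [78.8 77.1 79.  76.9] angles [174.5166015625, 84.01286315917969, 174.34860229492188, 84.12177276611328]
```

View pics/w7c.png

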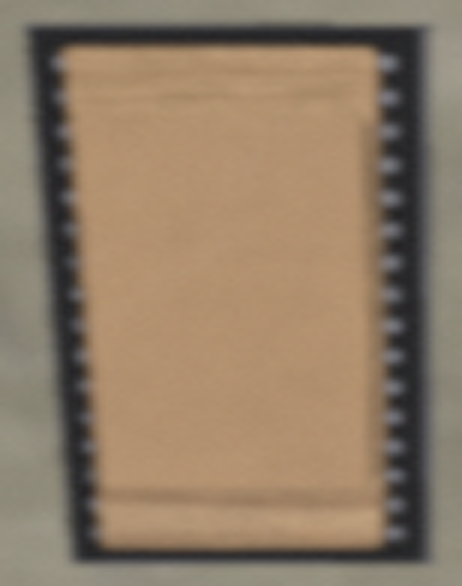

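Run:
```python
from h import *
import pickle
c,im=pickle.load(open("pics/w7.pkl","rb"))
f=lambda q:np.array(q)/[6,4.1]+[174.6,44.6]
u=np.array([np.cos(np.radians(86.55)),np.sin(np.radians(86.55))]);n=np.array([u[1],-u[0]])
o=np.array([589.3,1.9])
X=cast(c,f([(215,106),(240,490),(365,118),(371,480)]),46)[:,:2]-o
print("along",X[:2]@u,"right x",X[2:]@n)
X=cast(c,f([(225,45),(240,548),(382,60),(384,540),(64,60),(98,540)]),28)[:,:2]-o
print("long along",X[:2]@u,"sides",X[2:]@n)
P=cast(c,f([(30,27),(425,27),(425,560),(75,560)]),6)[:,:2];print(P.mean(0))
# row profile over centre columns, for ends of the short one
g=im[45:188,205:225].mean((1,2)).round(0).astype(int);print(g[10:35],g[105:140])
```

```text
along [-44.6  41.9] right x [-24.1 -24. ]
long along [-60.   60.1] sides [-26.  -25.1  24.9  25.5]
[590.7   2.1]
[ 64 103 136 147 145 143 140 138 141 144 144 146 143 139 141 144 146 146
 145 145 146 146 145 144 145] [144 144 145 145 144 146 146 146 146 146 146 146 146 143 136 132 128 128
 135 144 148 150 150 149 144 137 133 123 100  65  47  69 105 130 139]
```

Call:
drive_tool:
  rows:
    - [[-0.035,0.0226,0],[0,0,0],1]
    - [[-0.035,0.0226,0],[0,0,0],1]
    - [[-0.035,0.0226,0.01],[0,0,0],1]
    - [[-0.035,0.0226,0.02],[0,0,0],1]
    - [[-0.035,0.0226,0.02],[0,0,0],1]
    - [[0,0,0.02],[0,0,-6.7],1]
    - [[0,0,0],[0,0,-6.7],1]
    - [[0,0,0],[0,0,0],1]
    - [[0,0,0],[0,0,0],1]

```text
t: 18.92
ee_pos: [450.2, 244.9, 132.1]
ee_rot: [2.404, -2.022, 0.0]
contact_force: [-0.3, -0.5, -0.5]
opening: 1.001
```

Run:
```python
from h import *
from rig import cams
import pickle
c=cams.get_calibration("wrist");im=cams.get_image("wrist")
pickle.dump((c,im),open("pics/w8.pkl","wb"))
cv2.imwrite("pics/w8.png",im[:,:,::-1])
go(450,250,60,-80)
```

```text
t 18.98 pos [450.2 245.  132.3] shift m [-0.005, -0.0007, 0.0723] turn deg [-0.01, 0.01, -0.11] F [-0.5 -0.4  0. ] open 0.999
```

View pics/w8.png

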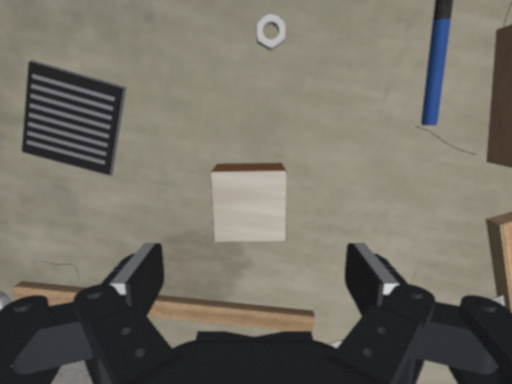

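Test piece top at (212–287 × 171–241), square with the jaws; square pad in view at the left (22–125 × 62–174). Measuring both.

Run:
```python
from h import *
import pickle
c,im=pickle.load(open("pics/w8.pkl","rb"))
print(im[205,200:300:6].max(1), im[160:180,250].tolist()[::3])
for t in(165,175,185): quad(c,im,(195,150,305,255),t,40,dark=False,k=2)
for t in(75,95): quad(c,im,(10,50,140,185),t,6)
```

```text
[142 141 144 178 180 181 183 186 187 186 187 189 187 188 184 151 150] [[145, 140, 125], [108, 97, 83], [86, 62, 45], [92, 68, 50], [173, 164, 152], [186, 179, 168], [189, 182, 172]]
centre [452.1 252.2] sides [58.6 57.2 57.8 58.9] angles [99.74288940429688, 11.027841567993164, 100.53754425048828, 9.270232200622559]
centre [451.8 251.9] sides [56.1 55.6 56.6 58. ] angles [99.85594177246094, 11.163477897644043, 99.35963439941406, 8.768397331237793]Traceback (most recent call last):
  File "<stdin>", line 5, in <module>
  File "h.py", line 38, in quad
    L.append(cv2.fitLine(q,cv2.DIST_HUBER,0,.01,.01).ravel())
             ~~~~~~~~~~~^^^^^^^^^^^^^^^^^^^^^^^^^^^^
cv2.error: OpenCV(4.12.0) /io/opencv/modules/imgproc/src/linefit.cpp:50: error: (-215:Assertion failed) count > 0 in function 'fitLine2D_wods'
```

Run:
```python
from h import *
import pickle
c,im=pickle.load(open("pics/w8.pkl","rb"))
for t in(155,158,161): quad(c,im,(195,150,305,255),t,40,dark=False,k=2)
for t in(75,95): quad(c,im,(10,50,140,185),t,6)
go(452.2,252.2,14,-80)
```

```text
centre [452.  252.3] sides [60.2 58.1 58.9 60. ] angles [99.50814056396484, 11.01765251159668, 100.71849822998047, 9.168597221374512]
centre [452.  252.3] sides [59.7 57.8 58.6 59.6] angles [99.61760711669922, 11.192947387695312, 100.69391632080078, 9.45462417602539]
centre [452.  252.2] sides [59.3 57.5 58.2 59.4] angles [99.59363555908203, 11.150238037109375, 100.62297821044922, 9.286215782165527]
centre [614.6 212.3] sides [76.2 77.3 76.2 77.3] angles [174.1690216064453, 84.28195190429688, 174.17991638183594, 84.2455062866211]
centre [614.2 212.2] sides [77.5 79.  77.7 79.1] angles [174.29664611816406, 84.28372955322266, 174.15945434570312, 84.21741485595703]
t 18.98 pos [450.2 245.  132.3] shift m [-0.0068, -0.0032, 0.1183] turn deg [-0.01, 0.01, -0.11] F [-0.5 -0.4  0. ] open 0.999
```

Call:
drive_tool:
  rows:
    - [[-0.0068,-0.0032,0.03],[0,0,-0.2],1]
    - [[0,0,0.03],[0,0,0],1]
    - [[0,0,0.03],[0,0,0],1]
    - [[0,0,0.02],[0,0,0],1]
    - [[0,0,0.012],[0,0,0],1]
    - [[0,0,0],[0,0,0],0.6]
    - [[0,0,0],[0,0,0],0.4]
    - [[0,0,0],[0,0,0],0.2]
    - [[0,0,0],[0,0,0],-0.2]
    - [[0,0,0],[0,0,0],-1]
    - [[0,0,0],[0,0,0],-1]
    - [[0,0,0],[0,0,0],-1]

```text
t: 20.48
ee_pos: [452.3, 253.0, 11.1]
ee_rot: [-2.409, 2.014, -0.001]
contact_force: [-0.1, 1.1, 6.6]
opening: 0.695
```

Run:
```python
from h import *
from rig import cams
cams.get_image("top");go(452.2,252.2,10,-80)
```

```text
t 20.52 pos [452.2 253.   11.1] shift m [0.0008, 0.0002, 0.0011] turn deg [-0.08, 0.05, 0.22] F [-0.2 -0.6  5.6] open 0.694
```

Call:
drive_tool:
  rows:
    - [[0,0,-0.01],[0,0,0],-1]
    - [[0,0,-0.03],[0,0,0],-1]
    - [[0,0,-0.03],[0,0,0],-1]
    - [[0,0,0],[0,0,0],-1]
    - [[0,0,0],[0,0,0],-1]

```text
t: 21.15
ee_pos: [451.0, 251.9, 79.7]
ee_rot: [2.409, -2.015, -0.001]
contact_force: [-0.5, -0.3, -0.5]
opening: 0.695
```

Run:
```python
from h import *
from rig import cams
import pickle
c=cams.get_calibration("wrist");im=cams.get_image("wrist")
pickle.dump((c,im),open("pics/w9.pkl","wb"));cv2.imwrite("pics/w9.png",im[:,:,::-1])
go(614.9,211.6,60,-95.8)
print([int(v) for v in im[110:200,255].max(1)])
```

```text
t 21.20 pos [450.9 251.8  79.3] shift m [0.0685, -0.1544, 0.019] turn deg [0.11, -0.07, 15.99] F [-0.  -0.8 -0.8] open 0.697
[135, 136, 137, 137, 137, 137, 136, 136, 135, 135, 134, 136, 135, 135, 136, 135, 137, 135, 135, 134, 135, 136, 135, 135, 136, 136, 135, 137, 136, 136, 134, 136, 138, 137, 136, 137, 137, 136, 137, 136, 134, 136, 136, 137, 137, 138, 138, 138, 139, 140, 139, 140, 139, 139, 139, 139, 139, 140, 139, 141, 142, 142, 142, 142, 140, 141, 139, 139, 138, 137, 137, 137, 137, 138, 138, 139, 130, 114, 93, 84, 83, 84, 82, 84, 84, 84, 83, 83, 82, 84]
```

Run:
```python
from h import *
import pickle
c,im=pickle.load(open("pics/w9.pkl","rb"))
col=im[195:260,245:265].max(2).mean(1); r=195+np.argmax(np.diff(col)); print(r,col[r-195-2:r-195+4])
u=np.array([np.cos(np.radians(-79.8)),np.sin(np.radians(-79.8))])
for z in(107,108.5): print((cast(c,(255,r+.5),z)[0,:2]-[450.9,251.9])@u)
```

```text
210 [ 86.8  85.7 107.7 141.8 165.9 175.9]
29.895327663764455
30.392057870104967
```

Call:
drive_tool:
  rows:
    - [[0.0165,-0.036,0],[0,0,0],-1]
    - [[0.0173,-0.0395,0],[0,0,0],-1]
    - [[0.0173,-0.0395,0],[0,0,0],-1]
    - [[0.0174,-0.0394,0],[0,0,0],-1]
    - [[0,0,0],[0,0,8],-1]
    - [[0,0,0.02],[0,0,8],-1]
    - [[0,0,0],[0,0,0],-1]
    - [[0,0,0],[0,0,0],-1]

```text
t: 22.2
ee_pos: [615.7, 212.4, 59.8]
ee_rot: [2.108, -2.327, 0.0]
contact_force: [-0.4, -0.1, -0.7]
opening: 0.695
```

Run:
```python
from h import *
from rig import cams
for i in range(2): cams.get_image("top");go(614.9,211.6,17.1,-95.8)
```

```text
t 22.25 pos [615.9 212.6  60.3] shift m [0.0011, 0.0009, 0.0432] turn deg [-0.01, -0.01, 0.13] F [ 0.7 -0.2 -0.8] open 0.692
t 22.30 pos [616.1 212.7  60.7] shift m [0.0013, 0.0011, 0.0436] turn deg [-0.04, 0.02, 0.11] F [ 0.8 -0.  -0.7] open 0.696
```

Call:
drive_tool:
  rows:
    - [[0.0012,0.001,0.02],[0,0,0.1],-1]
    - [[0,0,0.018],[0,0,0],-1]
    - [[0,0,0.003],[0,0,0],-1]
    - [[0,0,0.0015],[0,0,0],-1]
    - [[0,0,0.001],[0,0,0],-1]
    - [[0,0,0.0005],[0,0,0],-1]
    - [[0,0,0],[0,0,0],-1]

```text
t: 23.18
ee_pos: [615.2, 211.6, 17.2]
ee_rot: [-2.104, 2.331, -0.001]
contact_force: [-0.4, 0.2, 2.0]
opening: 0.695
```

Call:
drive_tool:
  rows:
    - [[0,0,0],[0,0,0],0.6]
    - [[0,0,0],[0,0,0],1]
    - [[0,0,0],[0,0,0],1]
    - [[0,0,0],[0,0,0],1]
    - [[0,0,-0.03],[0,0,0],1]
    - [[0,0,-0.05],[0,0,0],1]
    - [[0,0,-0.05],[0,0,0],1]
    - [[0,0,-0.04],[0,0,0],1]
    - [[0,0,-0.01],[0,0,0],1]

```text
t: 24.3
ee_pos: [616.0, 212.0, 200.0]
ee_rot: [-2.1, 2.328, -0.003]
contact_force: [0.2, -0.2, 0.1]
opening: 1.0
```

Call:
drive_tool:
  rows:
    - [[-0.0345,0.02,0],[0,0,0],1]
    - [[-0.0345,0.02,0],[0,0,0],1]
    - [[-0.0345,0.02,0],[0,0,0],1]
    - [[-0.0345,0.02,0],[0,0,0],1]
    - [[-0.0345,0.02,0],[0,0,0],1]
    - [[-0.0345,0.0215,0],[0,0,0],1]
    - [[0,0,0],[0,0,0],1]
    - [[0,0,0],[0,0,0],1]

```text
t: 25.3
ee_pos: [514.7, 429.2, 195.0]
ee_rot: [2.103, -2.331, 0.0]
contact_force: [0.8, -0.6, -0.5]
opening: 1.004
```

Run:
```python
from h import *
from rig import cams
import pickle
c=cams.get_calibration("wrist");im=cams.get_image("wrist")
pickle.dump((c,im),open("pics/w10.pkl","wb"))
cv2.imwrite("pics/w10.png",cv2.resize(im[:,:,::-1],(800,600),interpolation=cv2.INTER_CUBIC))
go(513,382,100,-176.5)
```

```text
t 25.35 pos [515.1 428.8 195.4] shift m [0.0466, -0.0028, 0.0955] turn deg [-0.01, -0.1, 80.57] F [ 0.1 -0.6  0.1] open 0.999
```

View pics/w10.png

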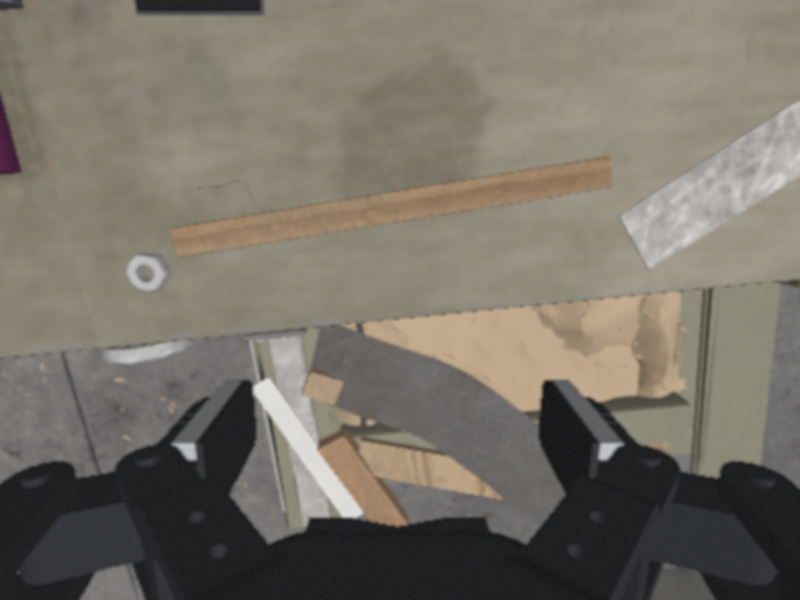

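Whole wood strip visible, from (173,243) to (611,172) px.

Run:
```python
from h import *
import pickle
c,im=pickle.load(open("pics/w10.pkl","rb"))
for t in(28,38): quadw(c,im,(98,92,402,172),12,t)
```

```text
centre [515.4 382.1] sides [300.5  20.9 300.4  21.2] angles [94.5767822265625, 3.290952205657959, 94.90983581542969, 3.235999345779419]
centre [515.5 382.1] sides [298.1  19.  298.8  19.3] angles [96.33772277832031, 3.2959625720977783, 94.44093322753906, 3.250326156616211]
```

Call:
drive_tool:
  force: 50
  rows:
    - [[0.0464,-0.005,0],[0,0,0],1]
    - [[0,0,0.015],[0,0,10.1],1]
    - [[0,0,0.015],[0,0,10.1],1]
    - [[0,0,0.015],[0,0,10.1],1]
    - [[0,0,0.015],[0,0,10.1],1]
    - [[0,0,0.015],[0,0,10.1],1]
    - [[0,0,0.015],[0,0,10.1],1]
    - [[0,0,0.015],[0,0,10.1],1]
    - [[0,0,0.015],[0,0,10.1],1]
    - [[0,0,0],[0,0,0],1]
    - [[0,0,0],[0,0,0],1]

```text
t: 26.72
ee_pos: [516.0, 382.6, 76.9]
ee_rot: [-0.093, 3.139, 0.001]
contact_force: [0.1, -0.5, -0.7]
opening: 0.997
```

Run:
```python
from h import *
from rig import cams
import pickle
c=cams.get_calibration("wrist");im=cams.get_image("wrist")
pickle.dump((c,im),open("pics/w11.pkl","wb"));cv2.imwrite("pics/w11.png",im[:,:,::-1])
go(515.4,382.1,3.5,-176.7)
d=im[...,0].astype(int)-im[...,2]
for y in(120,150,180,210,230):
    v=np.nonzero(d[y,200:310]>33)[0]+200; print(y,v.min(),v.max(),cast(c,[(v.min()-.5,y),(v.max()+.5,y)],12)[:,:2].tolist())
```

```text
t 26.77 pos [516.  382.9  77.1] shift m [0.0007, -0.0009, 0.0736] turn deg [0.06, 0.07, 0.09] F [0.1 0.3 0.6] open 0.999
120 240 269 [[454.37502802106405, 368.78341556965336], [453.16648040624153, 388.62098159569524]]
150 240 269 [[474.16014692669455, 369.73661146764624], [472.9203729180274, 390.0957971277111]]
180 240 268 [[495.01375846046744, 370.7412845791468], [493.7835251963359, 390.9532769843691]]
210 241 268 [[516.9812439718974, 372.51800991710496], [515.7610695084479, 392.5746781847867]]
230 241 267 [[532.3459913336103, 373.2717853377223], [531.1476298352085, 392.97671990133864]]
```

Call:
drive_tool:
  force: 50
  rows:
    - [[0.0007,-0.0005,0.025],[0,0,0],1]
    - [[0,0,0.022],[0,0,0],1]
    - [[0,0,0.015],[0,0,0],0.6]
    - [[0,0,0.011],[0,0,0],0.2]
    - [[0,0,0],[0,0,0],-0.1]
    - [[0,0,0],[0,0,0],-0.3]
    - [[0,0,0],[0,0,0],-0.4]
    - [[0,0,0],[0,0,0],-0.5]
    - [[0,0,0],[0,0,0],-0.6]
    - [[0,0,0],[0,0,0],-1]
    - [[0,0,0],[0,0,0],-1]
    - [[0,0,0],[0,0,0],-1]

```text
t: 28.28
ee_pos: [514.9, 382.8, 3.9]
ee_rot: [-0.091, 3.139, 0.001]
contact_force: [-1.1, 0.3, 5.8]
opening: 0.211
```

Run:
```python
from h import *
from rig import cams
cams.get_image("top");go(515.4,382.1,3.5,-176.7)
```

```text
t 28.32 pos [514.9 382.8   3.9] shift m [-0.0005, -0.0008, 0.0004] turn deg [0.03, 0.04, 0.03] F [-1.6 -0.5  5.2] open 0.215
```

Call:
drive_tool:
  rows:
    - [[0,0,-0.01],[0,0,0],-1]
    - [[0,0,-0.03],[0,0,0],-1]
    - [[0,0,-0.04],[0,0,0],-1]
    - [[0,0,-0.04],[0,0,0],-1]
    - [[0,0,-0.03],[0,0,0],-1]
    - [[0,0,0],[0,0,0],-1]
    - [[0,0,0],[0,0,0],-1]

```text
t: 29.2
ee_pos: [513.9, 381.9, 152.1]
ee_rot: [0.09, -3.138, 0.002]
contact_force: [-0.6, -0.2, -1.2]
opening: 0.215
```

Run:
```python
from h import *
from rig import cams
import pickle
pk=np.array([588.6,1.8]);ts=np.array([615,211.5]);m=(pk+ts)/2;d=ts-pk
print("mid",m,"angle",np.degrees(np.arctan2(d[1],d[0])))
c=cams.get_calibration("wrist");im=cams.get_image("wrist")
pickle.dump((c,im),open("pics/w12.pkl","wb"))
a=im[:,:,::-1]
s=cams.get_image("scene")[:,:,::-1]
cv2.imwrite("pics/w12.png",np.hstack([a[:,130:390],s[:,0:512]]))
go(m[0],m[1],110,-97.2)
```

```text
mid [601.8 106.7] angle 82.82454723849814
t 29.30 pos [513.9 381.8 151.4] shift m [-0.0721, -0.2796, 0.0418] turn deg [-0.0, -0.21, -79.5] F [-0.2  0.3 -0.6] open 0.214
```

View pics/w12.png

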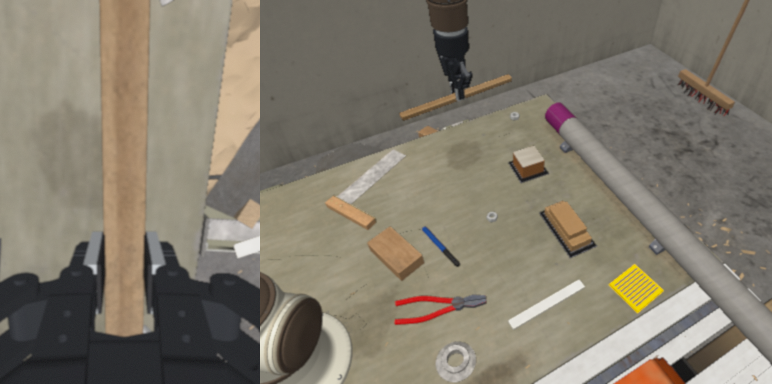

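The strip is gripped mid-length and level. Both packings look right in the scene view. Turning in place first to stay clear of the pipe.

Call:
drive_tool:
  rows:
    - [[0,0,0],[0,0,-8],-1]
    - [[0,0,0],[0,0,-9],-1]
    - [[0,0,0],[0,0,-9],-1]
    - [[0,0,0],[0,0,-9],-1]
    - [[0,0,0],[0,0,-9],-1]
    - [[0,0,0],[0,0,-9],-1]
    - [[0,0,0],[0,0,-9],-1]
    - [[0,0,0],[0,0,-9],-1]
    - [[0,0,0],[0,0,-8.5],-1]
    - [[0,0,0],[0,0,0],-1]

```text
t: 30.55
ee_pos: [514.2, 382.1, 151.8]
ee_rot: [2.074, -2.356, 0.0]
contact_force: [-0.6, -0.1, -0.9]
opening: 0.214
```

Call:
drive_tool:
  rows:
    - [[0.028,-0.013,0],[0,0,0],-1]
    - [[0.0335,-0.0155,0],[0,0,0],-1]
    - [[0.0335,-0.0155,0],[0,0,0],-1]
    - [[0.0335,-0.0155,0],[0,0,0],-1]
    - [[0.0335,-0.0155,0],[0,0,0],-1]
    - [[0.0335,-0.0155,0],[0,0,0],-1]
    - [[0.0335,-0.0155,0],[0,0,0],-1]
    - [[0.0335,-0.0157,0],[0,0,0],-1]
    - [[0,0,0.02],[0,0,0],-1]
    - [[0,0,0.02],[0,0,0],-1]
    - [[0,0,0],[0,0,0],-1]
    - [[0,0,0],[0,0,0],-1]

```text
t: 32.05
ee_pos: [603.0, 107.0, 113.6]
ee_rot: [-2.077, 2.357, -0.001]
contact_force: [0.2, 0.9, -0.7]
opening: 0.215
```

Run:
```python
from h import *
from rig import cams
import pickle
c=cams.get_calibration("wrist");im=cams.get_image("wrist");pickle.dump((c,im),open("pics/w13.pkl","wb"))
for i in range(2): cams.get_image("top");go(601.8,106.2,52,-97.2)
d=im[...,0].astype(int)-im[...,2]
from rig import readout
z=readout.get_obs()["ee_pos"][2]+8
for y in(20,100,200,240):
    v=np.nonzero(d[y,200:310]>33)[0]+200; print(y,v.min(),v.max(),cast(c,[((v.min()+v.max())/2,y)],z)[0,:2])
```

```text
t 32.15 pos [603.1 107.2 114.2] shift m [0.0012, 0.0013, 0.0622] turn deg [-0.09, 0.04, 0.0] F [-0.3 -0.7 -0.7] open 0.213
t 32.20 pos [603.  107.2 114.2] shift m [0.0012, 0.0012, 0.0622] turn deg [-0.09, 0.05, 0.01] F [ 0.2  0.3 -1.2] open 0.213
20 215 291 [590.1   4.9]
100 223 293 [591.8  35.1]
200 233 275 [598.9  78.4]
240 235 273 [601.4  98.2]
```

Call:
drive_tool:
  rows:
    - [[0.0012,0.0012,0.025],[0,0,0],-1]
    - [[0,0,0.022],[0,0,0],-1]
    - [[0,0,0.012],[0,0,0],-1]
    - [[0,0,0.002],[0,0,0],-1]
    - [[0,0,0.001],[0,0,0],-1]
    - [[0,0,0],[0,0,0],-1]

```text
t: 32.95
ee_pos: [601.7, 106.1, 52.1]
ee_rot: [-2.077, 2.355, -0.001]
contact_force: [0.1, 0.0, -0.7]
opening: 0.216
```

Run:
```python
from h import *
from rig import cams
cams.get_image("top");go(601.8,106.2,50,-97.2)
```

```text
t 33.00 pos [601.7 106.   52. ] shift m [-0.0002, -0.0001, 0.002] turn deg [-0.08, 0.04, 0.02] F [-0.1 -0.4 -1.3] open 0.215
```

Call:
drive_tool:
  rows:
    - [[0,0,0.001],[0,0,0],-1]
    - [[0,0,0.0008],[0,0,0],-1]
    - [[0,0,0],[0,0,0],-1]
    - [[0,0,0],[0,0,0],-1]

```text
t: 33.5
ee_pos: [601.3, 105.8, 49.9]
ee_rot: [-2.078, 2.356, -0.0]
contact_force: [-1.5, -0.5, 3.8]
opening: 0.215
```

Contact felt at the expected height. Releasing, rising and backing off for the final check.

Call:
drive_tool:
  rows:
    - [[0,0,0],[0,0,0],-0.45]
    - [[0,0,0],[0,0,0],-0.3]
    - [[0,0,0],[0,0,0],0]
    - [[0,0,0],[0,0,0],0]
    - [[0,0,-0.02],[0,0,0],0]
    - [[0,0,-0.04],[0,0,0],0]
    - [[0,0,-0.05],[0,0,0],0]
    - [[0,0.0,-0.05],[0,0,0],0.5]
    - [[-0.03,0.0,-0.04],[0,0,0],1]
    - [[-0.04,0.0,0],[0,0,0],1]
    - [[0,0,0],[0,0,0],1]
    - [[0,0,0],[0,0,0],1]

```text
t: 35.0
ee_pos: [609.5, 175.0, 248.8]
ee_rot: [2.077, -2.355, -0.001]
contact_force: [-0.1, -0.4, -0.6]
opening: 1.003
```

Run:
```python
from h import *
from rig import cams
import pickle
D={}
for n in("wrist","scene"):
    c=cams.get_calibration(n);D[n]=(c,cams.get_image(n))
pickle.dump(D,open("pics/fin.pkl","wb"))
a=D["wrist"][1][:260,60:360,::-1]; s=D["scene"][1][140:290,200:400,::-1]
cv2.imwrite("pics/fin.png",np.hstack([cv2.resize(a,(450,390)),cv2.resize(s,(350,390))]))
go(0,0,0,-97.2)
```

```text
t 35.10 pos [609.7 174.4 248.9] shift m [0.2495, 0.5826, 0.2497] turn deg [0.05, -0.05, -0.03] F [ 0.1  0.3 -0.6] open 0.997
```

View pics/fin.png

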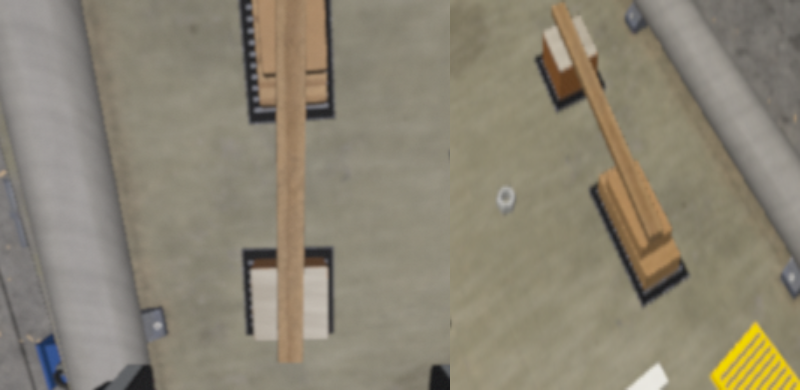

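The bridge lies on the middle of both packings. By sight it overhangs the test piece (left end at y≈361 px against block edge ≈340) more than the short offcut's end, so I'll measure both ends.

Call:
drive_tool:
  rows:
    - [[0.04,0,0],[0,0,0],1]
    - [[0.05,0,0],[0,0,0],1]
    - [[0.03,0,0],[0,0,0],1]
    - [[0,0,0],[0,0,0],1]
    - [[0,0,0],[0,0,0],1]

```text
t: 35.72
ee_pos: [595.0, 55.9, 249.4]
ee_rot: [-2.077, 2.357, -0.0]
contact_force: [0.6, 0.9, -0.2]
opening: 1.0
```

Run:
```python
from h import *
from rig import cams
import pickle
c=cams.get_calibration("wrist");im=cams.get_image("wrist");pickle.dump((c,im),open("pics/w15.pkl","wb"))
D=pickle.load(open("pics/fin.pkl","rb"));c0,i0=D["wrist"]
# near (left) end in the first image: strip end pixel (290,361)/1.5 + offsets ; block edge (265,339)
f=lambda q:np.array(q)/1.5+[59.7,-.3]
print("strip +y end",cast(c0,f((290,361)),58),"test +y edge",cast(c0,f([(265,340),(318,339)]),46),"test sides",cast(c0,f([(251,300),(328,300)]),46))
print("strip mid",cast(c0,f([(290.5,300),(290.5,100)]),58))
cv2.imwrite("pics/w15.png",np.hstack([cv2.resize(im[0:130,170:270,::-1],(400,520),interpolation=cv2.INTER_CUBIC),cv2.resize(i0[150:260,190:290,::-1],(400,520),interpolation=cv2.INTER_CUBIC)]))
```

```text
strip +y end [[619.6 253.6  58. ]] test +y edge [[638.1 238.2  46. ]
 [595.5 242.6  46. ]] test sides [[644.3 203.5  46. ]
 [584.1 211.   46. ]]
strip mid [[613.  203.9  58. ]
 [595.5  63.5  58. ]]
```

View pics/w15.png

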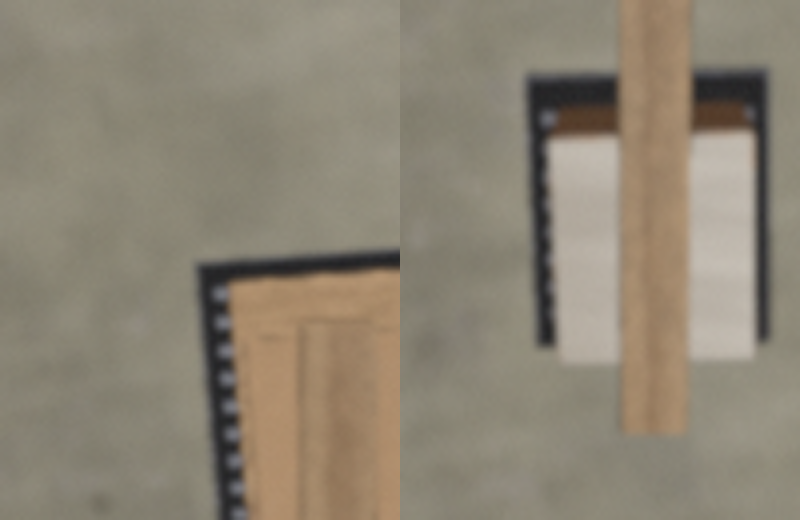

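Run:
```python
from h import *
import pickle
c,im=pickle.load(open("pics/w15.pkl","rb"))
u=np.array([np.cos(np.radians(82.8)),np.sin(np.radians(82.8))])
A=cast(c,[(254.2,80.2)],58);B=cast(c,[(239.5,84.2)],46);P=cast(c,[(220,67)],6)
print(A,B,A[:,:2]@u,B[:,:2]@u, "short side",cast(c,[(170+248/4,110)],46),"strip sides",cast(c,[(170+300/4,115),(170+376/4,115)],58))
go(599.5,100.6,0,-97.2)
```

```text
[[581.9 -42.1  58. ]] [[597.9 -41.2  46. ]] [31.1] [34.1] short side [[609.7 -15.8  46. ]] strip sides [[595.9  -8.9  58. ]
 [575.9  -6.4  58. ]]
t 35.77 pos [595.   56.5 249.3] shift m [-0.0443, 0.001, 0.2493] turn deg [0.0, 0.0, 0.02] F [ 0.4  0.7 -0.6] open 1.001
```

Overhang is about 13 mm past the test piece but only about 2–3 mm past the short offcut. I'll regrip at the middle and slide the bridge 4 mm along its length, which evens it out.

Call:
drive_tool:
  rows:
    - [[-0.025,0,0],[0,0,0],0.5]
    - [[-0.0249,-0.0002,0.01],[0,0,0],0]
    - [[0,0,0.04],[0,0,0],0]
    - [[0,0,0.04],[0,0,0],0]
    - [[0,0,0.04],[0,0,0],0]
    - [[0,0,0],[0,0,0],0]
    - [[0,0,0],[0,0,0],0]

```text
t: 36.65
ee_pos: [602.4, 106.6, 120.5]
ee_rot: [-2.079, 2.354, -0.002]
contact_force: [-0.3, 0.1, 0.4]
opening: 0.501
```

Run:
```python
from h import *
from rig import cams
cams.get_image("top");go(601.4,106,50,-97.2)
```

```text
t 36.70 pos [602.7 106.6 121.2] shift m [0.0009, 0.0015, 0.0712] turn deg [-0.19, 0.07, 0.08] F [0.4 0.3 0.1] open 0.504
```

Call:
drive_tool:
  force: 40
  rows:
    - [[0.0009,0.0013,0.03],[0,0,0],0]
    - [[0,0,0.025],[0,0,0],0]
    - [[0,0,0.016],[0,0,0],0]
    - [[0,0,0],[0,0,0],-0.2]
    - [[0,0,0],[0,0,0],-0.4]
    - [[0,0,0],[0,0,0],-0.5]
    - [[0,0,0],[0,0,0],-0.6]
    - [[0,0,0],[0,0,0],-1]
    - [[0,0,0],[0,0,0],-1]
    - [[0,0,0],[0,0,0],-1]

```text
t: 37.95
ee_pos: [600.8, 105.3, 49.8]
ee_rot: [-2.077, 2.354, -0.002]
contact_force: [-0.5, 0.5, 6.0]
opening: 0.217
```

Run:
```python
from h import *
from rig import cams
cams.get_image("top");go(601.4,106,50,-97.2)
```

```text
t 38.00 pos [600.8 105.3  49.8] shift m [-0.0008, -0.0005, -0.0002] turn deg [-0.12, 0.05, 0.04] F [-1.4 -0.2  4.6] open 0.215
```

Gripped. Now lift 6 mm, shift 4 mm along the strip, lower, release and rise.

Call:
drive_tool:
  rows:
    - [[0,0,-0.004],[0,0,0],-1]
    - [[0,0,-0.004],[0,0,0],-1]
    - [[0.004,0,0],[0,0,0],-1]
    - [[0,0,0],[0,0,0],-1]
    - [[0,0,0.004],[0,0,0],-1]
    - [[0,0,0.003],[0,0,0],-1]
    - [[0,0,0.001],[0,0,0],-1]
    - [[0,0,0],[0,0,0],-1]
    - [[0,0,0],[0,0,0],-1]

```text
t: 39.12
ee_pos: [599.3, 100.9, 49.8]
ee_rot: [2.078, -2.355, 0.0]
contact_force: [-4.0, 0.4, 8.0]
opening: 0.219
```

Call:
drive_tool:
  rows:
    - [[0,0,0],[0,0,0],-0.45]
    - [[0,0,0],[0,0,0],-0.3]
    - [[0,0,0],[0,0,0],0]
    - [[0,0,0],[0,0,0],0]
    - [[0,0,-0.02],[0,0,0],0]
    - [[0,0,-0.04],[0,0,0],0]
    - [[0,0,-0.05],[0,0,0],0]
    - [[0,0,-0.05],[0,0,0],0.5]
    - [[-0.03,0,-0.04],[0,0,0],1]
    - [[-0.04,0,0],[0,0,0],1]
    - [[0,0,0],[0,0,0],1]
    - [[0,0,0],[0,0,0],1]

```text
t: 40.62
ee_pos: [607.8, 170.2, 247.7]
ee_rot: [2.077, -2.355, -0.001]
contact_force: [-0.9, -0.1, -0.0]
opening: 0.998
```

Run:
```python
from h import *
from rig import cams
import pickle
c=cams.get_calibration("wrist");im=cams.get_image("wrist")
s=cams.get_image("scene")
a=cv2.resize(im[:260,60:360,::-1],(450,390)); cv2.imwrite("pics/fin2.png",np.hstack([a,cv2.resize(s[140:290,200:400,::-1],(350,390))]))
go(0,0,0,-97.2)
d=im[...,0].astype(int)-im[...,2]
cols=d[215:275,248:259].mean(1); e=215+np.argmin(np.diff(cols)); print("strip end",e,cast(c,(253.5,e+.5),58))
g=im[215:240,230:240].max(2).mean(1); k=215+np.argmin(np.diff(g)); print("test edge",k,cast(c,[(235,k+.5)],46))
D=pickle.load(open("pics/fin.pkl","rb"))
print("scene mean abs diff",np.abs(s[140:290,200:400].astype(int)-D["scene"][1][140:290,200:400]).mean())
```

```text
t 40.73 pos [607.9 169.5 247.9] shift m [0.2445, 0.5815, 0.2487] turn deg [0.06, -0.05, -0.03] F [-0.2  0.7 -0. ] open 1.005
strip end 242 [[617.6 251.1  58. ]]
test edge 230 [[638.6 238.   46. ]]
scene mean abs diff 0.8049111111111111
```

Run:
```python
from h import *
from rig import cams,job_done
c=cams.get_calibration("wrist");im=cams.get_image("wrist")
d=im[...,0].astype(int)-im[...,2]
for y in(100,130,200,220,237):
    v=np.nonzero(d[y,235:275]>30)[0]+235; print(y,v.min(),v.max(),cast(c,[((v.min()+v.max())/2,y)],58)[0,:2])
job_done()
```

```text
100 244 263 [597.8  90.6]
130 245 263 [601.1 121.1]
200 246 262 [610.8 198.6]
220 246 262 [613.8 222.6]
237 246 262 [616.5 243.7]
the job is handed in; nothing more can be done
```

The level rest is built as asked and handed in at about 41 s of the 102 s. I did it in this order:
- The long offcut went onto the oblong pad. The short offcut under it did not shift, within measuring error (under 1 mm and about 0.4°).
- The short offcut went lengthwise on top of the long one.
- The test piece went onto the square pad.
- The wooden strip went across both as a bridge. I re-gripped it once and moved it about 4 mm along its length to even out the overhang.

**Last checks, from camera measurements:**
- **Long offcut:** it lies within about 1 mm of the oblong pad's centre and in line with it.
- **Short offcut:** it is about 1–1.5 mm off the long offcut's centre, the least exact of the placings.
- **Test piece:** it is within about 1–2 mm of the square pad's centre.
- **Bridge:** its line passes within about 2–3 mm of the test piece's middle. After the move it overhangs about 10 mm past the test piece. The other end was not measured again and should be about 5–6 mm, up from 2–3 mm before.
- **Between pad centres:** because the test piece and the short offcut are of different lengths, evening the overhang put the strip's centre about 4 mm off the midpoint.
- **White strip and nut:** I never touched either of them.

**Failed:** the picture viewer's limit of 16 was reached, so I could not look at the very last picture. The final state was checked only by measured numbers and by comparing the scene picture with the one before the move; they differed little.

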